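Nip up the deep gland nut of the bottle-washer pump

ROBOT

A 6-joint arm with a two-finger parallel gripper is mounted at the origin on the work surface. World frame = base frame: x ahead of the robot, y to its left, z up, the work surface at z = 0. Lengths are in mm, angles in rad, forces in N, time in s.
With the tool pointing down it reaches from about 350 to 875 mm from the base axis. Payload 4.2 kg.
Tool frame: the origin (TCP) lies midway between the tips of the shut fingers; the grasp point (between the pads) lies 19 mm behind it; z points along the fingers, y is the line along which they close (so a half turn about z gives the same grasp; the last joint's range is limited). The gripper opens to 85 mm and grips with 20 to 120 N. Pads are 22 mm wide; open, the fingers measure 114 mm over their backs; the gripper's body (76 mm by 85 mm) begins 54 mm behind the grasp point. The pads swing forward as they close: fully open they stand 13 mm farther back than shut.
Start: joints at [0.259, 0.385, 0.008, 0, -1.194, -0.259], TCP at [624.979, 0.025, 231.312] pointing down, gripper open.
Joint ranges: [-3.14, 3.14], [-1.21, 2.06], [-1.07, 1.41], [-3.16, 2.05], [-2.99, -0.16], [-3.1, 3.1]. Speed limits (rad/s): [2.79, 2.79, 3.14, 3.14, 3.14, 3.14].

INTERFACE

Orientations are given as a unit quaternion [x, y, z, w].
In Python, from bench import read_state, get_image, job_done gives the robot as it stands.
- The arm moves only by the shell command python3 -m jog 'ROWS'. ROWS is JSON, a list of rows, each a list of 3 entries, a list of its own where there are three numbers: the shift along the world's x, y, z scaled (see below), then the turn, a rotation vector about the world's x, y, z scaled (see below), then the gripper's target within -1 to 1 (shut at 1, half-way at 0, fully open at -1). In form: [[[x, y, z], [wx, wy, wz], claw], ...]. A call has 1 to 20 rows; each row is the pose to reach, as a shift and turn from the pose commanded when the call began; what a row does not reach only later rows make up. The controller multiplies each number of a shift by 10 cm and each number of a turn by 120 degrees. A row lasts 1/10 s, in which the tool goes at most 50 mm and 8.59 degrees, less where a joint would pass 70% of its speed; a pose out of reach is approached as far as the arm can. A call with a number of a shift or a turn outside -1 to 1 is refused whole. A call with a gripper value outside its range is refused whole. The fingers move at their own pace and stop on an object; the grip force is fixed at half the most. Time passes only in rows, so rows that repeat a pose let the fingers close. It gives the time, the measured TCP pose, the force, the opening and the grip force at its end, in the units of the state.
- read_state(): the state, without advancing time (a new reading comes with each control period).
- get_image(name): name is "scene" or "side" or "wrist"; returns a dict with "frame" (400x640x3 uint8, red, green, blue), "range_z" (400x640 float32, mm along the optical axis (not along the pixel's ray), 0 where there is no reading), "fx", "fy", "cx", "cy" (pixels), "R" (3x3) and "t" (3): a world point X has camera coordinates R X + t. Camera axes: x right, y down, z forward; pixel columns grow to the right and rows downward; lengths in mm; the calibration is good to about 2 mm. A picture is of the moment at which its call begins.
- job_done(): hands the job in; it is judged then, once.
The state is a dict: "clock": time; "joints": joint angles; "joint_vel": joint speeds; "joint_efforts": joint torques, N m; "position": TCP position; "ee_rot": TCP orientation; "contact_force": force on the tool from outside, world axes, zero at the start; "wrist_torque": the same for the moment, N m; "gripper_width": finger opening in mm; "grasp_force": force on a finger pad.
Only numpy, scipy, OpenCV 4.12 (cv2) and the standard library are available. Lean on these libraries where they do the work, as an engineer would, in place of code of your own. Each camera call takes 0.05 s, during which the arm holds its last target. There are 200 camera calls.

TASK

Take the red-headed socket key from its blue stand, lower it into the deep bore of the green pump and feel it gently onto the square nut at the bottom. Turn the nut clockwise (seen from above) until it bites on its gasket and give it about a twelfth of a turn (30 degrees) more, no further than 45. Then draw the key out, stand it upright back down in its blue stand and let go; do not push hard on the nut or the pump, and leave the bottle, jar and carton where they are.

Things in the scene. Friction and masses are not known exactly. Their poses are not given: they have to be found in the camera images.
- pump: Green cast pump housing fixed to the bench: base plate 150 x 110 x 8 mm (x, y), an upright round tube in the middle whose top is 120 mm above the bench, and two side pipe stubs along its y to +-69 mm at 50 mm height. Origin: on the bench, under the axis of the bore, which is vertical.
- bore_mouth (a point): Centre of the bore's mouth, 120 mm above the bench. The bore is 40.6 mm in diameter; its mouth widens as a funnel to about 58 mm over the top 12 mm. The nut's flat top lies 88 mm below this point (32 mm above the bench), centred in the bore.
- stud: Fixed stud and seat in the bore that carry gasket and nut; origin on the bore axis, 9 mm above the bench. Its orientation says nothing of the nut's flats. The nut turns clockwise with a drag of 0.16 N m (0.03 felt when held still; a socket resting on it does not drag it); after 0.3 to 1.25 rad it bites: 0.42 N m while turning, about 0.2 felt when held, and the gasket yields. It stays where left.
- flange (a joint): How far the nut has run down its thread towards the gasket, m: 2 mm per rad of nut turn; 0.0032 where it bites on the gasket. A single reading is off by about 0.6 mm (one sigma).
- gasket (a joint): How far the gasket is squeezed, m: 0 until the nut bites, then 1 mm for every radian (57 degrees) that the nut is turned on. 0.5 mm is right, over 0.8 mm it is spoilt. A single reading is off by about 0.6 mm (one sigma).
- key_grip (a point): Centre of the red head of the loose socket key (0.28 to 0.42 kg, upright): head 48 mm long (its x) x 16 mm thick (its y; grasp across this) x 40 mm high, this point 165 mm above the key's lower rim and 20 mm below its top. Height above the bench: 171 mm in the stand, 197 mm resting on top of the nut not engaged, 183 mm fully on the nut. Below it an 18 mm round shank with a 37 mm collar.
- stand_floor (a point): Centre of the floor in the blue key stand (fixed), 6 mm above the bench. The stand is an upright tube of 46 mm inner diameter, its mouth 75 mm above the bench and widened to about 64 mm, on a 110 mm square foot. The key starts in it and goes back into it, at any yaw.
- green_bottle: Loose green glass bottle, 60 mm diameter, 200 mm high, standing; origin at its foot. Leave alone.
- jar: Loose amber jar, 64 mm diameter, 75 mm high; origin at its foot. Leave alone.
- carton: Loose cardboard carton 90 x 70 x 50 mm; origin at the centre of its underside. Leave alone.
- nut_top (a point): Centre of the top of the square brass nut, 32 mm above the bench, 88 mm below the bore's mouth. The nut is 18 mm across its flats and 18 mm high, with sharp top edges. How its flats lie at the start is not known (this point's orientation does not tell) and must be felt.
- key_foot (a point): Centre of the key's lower rim, the mouth of its square socket: 14 mm deep, 20.5 mm inside, 26.5 mm outside (37.5 mm over corners), sides parallel to the key's x and y. It drops 14 mm over the nut when its sides line up with the nut's flats within about 8 degrees (every quarter turn). Play on the nut about 8 degrees either way.
Not all that is in view belongs to the job. Leave any purple look-alike of the part that bears key_grip alone.

How it is judged (in metres and radians):
On the way, in this order (a step that is already met when the one before it is completed fails the run):
1. the key sits fully on the nut at the bottom of the bore (horizontal distance between key_grip and stud below 0.012 m and height (world z) of key_grip below 0.189 m and angle between key_grip's own z axis and vertical below 0.1 rad), for 0.2 s.
2. the nut has been turned down on its gasket by 17 degrees or more past the bite, with the key on it (value of joint gasket above 0.0003 m and value of joint flange above 0.003 m and horizontal distance between key_grip and stud below 0.02 m), for 0.2 s.
At the end, for the whole second after the job is handed in: Nut bitten on its gasket and turned 17 to 46 degrees past the bite (gasket squeezed 0.30 to 0.80 mm), not backed off over 9 degrees; key released and down in its stand: head within 25 mm of the stand's axis, at most 7 mm above its resting height, tilted under 0.15 rad (value of joint gasket between 0.0003 and 0.0008 m and value of joint flange above 0.0029 m and horizontal distance between key_grip and stand_floor below 0.025 m and height (world z) of key_grip below 0.178 m and angle between key_grip's own z axis and vertical below 0.15 rad); the robot touches nothing.
It fails at once if the gasket is squeezed by more than 0.85 mm (nut turned more than 49 degrees past the bite) (value of joint gasket above 0.00085 m).
It fails at once if the pump housing is pushed with more than 30 N (contact force between pump and anything else above 30 N).
It fails at once if the nut is pushed with more than 70 N (turning load included) (contact force between stud and anything else above 70 N).
It fails at once if the bottle, jar or carton is shifted by more than 30 mm (distance of any of green_bottle, jar, carton from where it was at the start of the episode above 0.03 m).
It also fails if it takes over 72 s, if anything falls off the work surface, if the arm or the gripper's body presses on something with over 40 N, if the wrist force passes 120 N, or if a joint passes its speed limit or range.

## Working session

There is one attempt and no reset: what is moved stays moved. The work goes in short steps, Python scripts to look and compute and a shell command to move; the robot and the scene stay as the last step left them, time stands still between calls to the robot, and variables do not carry over. Pictures are saved under pics/ and viewed, at most 10 in all, crops included, and the job is handed in when it is done.

```bash
mkdir -p pics; ls
cat > h.py <<'E'
import numpy as np, cv2
from bench import read_state, get_image
def grab(n, path=None):
    d=get_image(n)
    if path: cv2.imwrite(path, cv2.cvtColor(d["frame"],cv2.COLOR_RGB2BGR))
    return d
def pts(d):
    z=d["range_z"]; v,u=np.mgrid[:z.shape[0],:z.shape[1]]
    c=np.stack([(u-d["cx"])/d["fx"]*z,(v-d["cy"])/d["fy"]*z,z],-1)
    return (c-np.array(d["t"]))@np.array(d["R"])
def ray(d,u,v,h):
    R=np.array(d["R"]);o=-R.T@np.array(d["t"]);r=R.T@np.array([(u-d["cx"])/d["fx"],(v-d["cy"])/d["fy"],1])
    return o+r*(h-o[2])/r[2]
E
python3 - <<'E'
from h import *
import json
a=[]
for n in("scene","side"):
    d=grab(n,f"pics/{n}0.png"); np.save(f"{n}.npy",d,allow_pickle=True)
    a.append(d["frame"])
print({k:np.round(v,3).tolist() for k,v in read_state().items()})
E
```

```text
pics
{'clock': 0.1, 'joints': [0.259, 0.385, 0.007, -0.0, -1.194, -0.259], 'joint_vel': [-0.001, -0.002, 0.004, 0.002, -0.001, -0.0], 'joint_efforts': [-0.0, -39.332, 18.893, 4.198, -0.003, -0.0], 'position': [624.469, 0.014, 230.331], 'ee_rot': [-0.707, 0.707, 0.001, -0.001], 'contact_force': [-1.673, 0.678, -0.186], 'wrist_torque': [-0.001, -0.029, 0.034], 'grasp_force': 0.0, 'gripper_width': 85.174}
```

View pics/scene0.png

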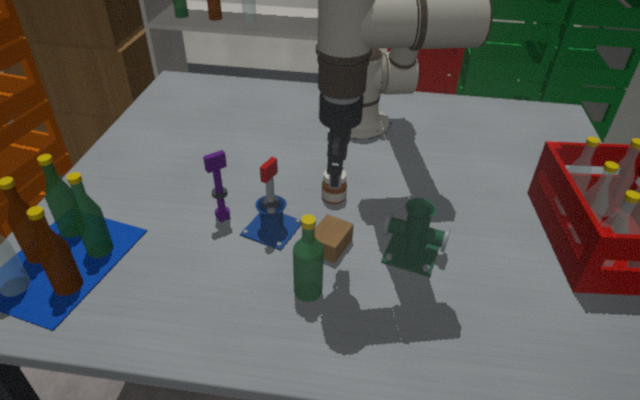

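View pics/side0.png

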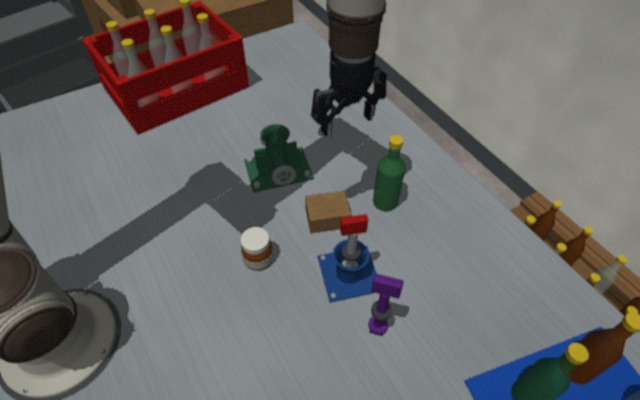

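The scene view shows the red key head at (268,168) over the blue stand (270,222). The look-alikes are the purple key at (217,160) and the red crate at (585,215). The pump is at (418,225), the bottle at (308,265), the carton at (333,238) and the jar at (335,187). In the side view the red head is at (354,225), the purple key at (388,286) and the pump at (278,160). I choose the red head standing in the blue stand.

Run:
```python
from h import *
box={"scene":dict(red=(245,150,295,185),blue=(235,190,305,250),green=(380,195,450,275)),
"side":dict(red=(335,210,375,240),blue=(315,235,380,302),green=(240,120,315,195))}
ims=[]
for n in box:
    d=np.load(n+".npy",allow_pickle=True).item(); P=pts(d); hsv=cv2.cvtColor(d["frame"],cv2.COLOR_RGB2HSV)
    H,S,V=[hsv[...,i].astype(int) for i in range(3)]
    M=dict(red=((H<8)|(H>172))&(S>150)&(V>70), blue=(H>100)&(H<125)&(S>120), green=(H>60)&(H<95)&(S>80))
    for c,(x0,y0,x1,y1) in box[n].items():
        m=np.zeros_like(H,bool); m[y0:y1,x0:x1]=M[c][y0:y1,x0:x1]; m&=d["range_z"]>0
        q=P[m]; print(n,c,len(q),"z pct",np.percentile(q[:,2],[1,10,50,90,99]).round(0))
        if c=="red":
            t=q[q[:,2]>np.percentile(q[:,2],97)-6]
            print("  all",q.mean(0).round(1),"top",len(t),t.mean(0).round(1)); 
            print("  rect",cv2.minAreaRect(t[:,:2].astype(np.float32)), 'all', cv2.minAreaRect(q[:,:2].astype(np.float32)))
        else:
            h=75 if c=="blue" else 120
            t=q[abs(q[:,2]-h)<5]
            if len(t)>5:
                A=np.c_[2*t[:,:2],np.ones(len(t))];s=np.linalg.lstsq(A,(t[:,:2]**2).sum(1),rcond=None)[0]
                print("  rim",len(t),"circ",s[:2].round(1),np.sqrt(s[2]+s[:2]@s[:2]).round(1),"minEncl",cv2.minEnclosingCircle(t[:,:2].astype(np.float32)))
            t=q[q[:,2]<(12)]
            print("  foot",len(t),cv2.minAreaRect(t[:,:2].astype(np.float32)))
    x0,y0,x1,y1=(200,140,450,290) if n=="scene" else (230,110,430,340)
    ims.append(cv2.resize(cv2.cvtColor(d["frame"][y0:y1,x0:x1],cv2.COLOR_RGB2BGR),(400,int(400*(y1-y0)/(x1-x0)))))
h=max(i.shape[0] for i in ims); cv2.imwrite("pics/crop1.png",np.hstack([cv2.copyMakeBorder(i,0,h-i.shape[0],0,0,cv2.BORDER_CONSTANT) for i in ims]))
```

```text
scene red 230 z pct [156. 161. 180. 189. 190.]
  all [ 549.5 -155.5  177.6] top 98 [ 545.  -155.7  187.8]
  rect ((542.3771362304688, -156.12025451660156), (15.606032371520996, 48.912532806396484), 66.15589141845703) all ((542.703125, -155.4591522216797), (16.011720657348633, 50.23976516723633), 74.95887756347656)
scene blue 1499 z pct [ 1.  2.  6. 66. 74.]
  rim 103 circ [ 542.  -156.7] 32.3 minEncl ((541.8944702148438, -155.72314453125), 35.7427978515625)
  foot 904 ((542.30908203125, -157.57977294921875), (110.78594970703125, 110.88777923583984), 73.08940124511719)
scene green 1786 z pct [  3.   5.  50. 111. 119.]
  rim 118 circ [553.4 174.8] 29.8 minEncl ((551.782470703125, 172.45614624023438), 35.15629959106445)
  foot 655 ((501.0511474609375, 187.7709197998047), (106.71114349365234, 258.24896240234375), 76.08419036865234)
side red 446 z pct [157. 164. 184. 192. 194.]
  all [ 533.7 -158.5  180.6] top 193 [ 534.9 -156.3  191.5]
  rect ((536.154052734375, -155.60240173339844), (15.747037887573242, 45.619140625), 69.20242309570312) all ((552.2802734375, -105.79444122314453), (122.07231903076172, 45.680992126464844), 71.75077819824219)
side blue 2018 z pct [ 4.  6.  9. 74. 78.]
  rim 264 circ [ 536.6 -156.2] 31.6 minEncl ((536.9331665039062, -155.36758422851562), 35.330020904541016)
  foot 1292 ((537.5480346679688, -155.5595703125), (110.3438491821289, 108.41353607177734), 71.880859375)
side green 2158 z pct [  6.   8.  57. 113. 122.]
  rim 184 circ [548.3 175.3] 28.9 minEncl ((549.9215087890625, 175.65585327148438), 32.936439514160156)
  foot 633 ((547.8191528320312, 172.42919921875), (105.09525299072266, 146.2207794189453), 75.50294494628906)
```

View pics/crop1.png

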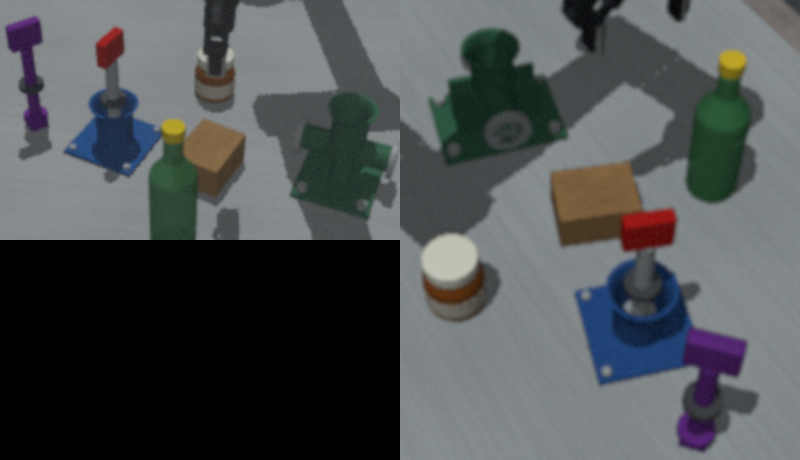

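The crop confirms the red key standing in the blue stand (crop pixels 110,48 and 648,230). The purple one is a separate decoy. Two-view estimates are the key at about (539.5,-156) with its top near 190, and the pump at about (551,175). I'm moving above the key to refine with the wrist camera.

```bash
python3 -m jog '[[[-0.1,-0.1,0.3],[0,0,0.07],-1],[[-0.2,-0.3,0.6],[0,0,0.14],-1],[[-0.3,-0.5,0.8],[0,0,0.21],-1],[[-0.4,-0.7,0.9],[0,0,0.28],-1],[[-0.5,-0.9,1],[0,0,0.35],-1],[[-0.6,-1,1],[0,0,0.42],-1],[[-0.7,-1,1],[0,0,0.49],-1],[[-0.85,-1,1],[0,0,0.56],-1],[[-0.85,-1,1],[0,0,0.58],-1],[[-0.85,-1,1],[0,0,0.58],-1],[[-0.85,-1,1],[0,0,0.58],-1]]'
python3 - <<'E'
from h import *
d=grab("wrist","pics/w1.png"); np.save("w1.npy",d,allow_pickle=True)
print(np.round(read_state()["joints"],2), d["R"],d["t"])
for n in("scene","side"):
    s=np.load(n+".npy",allow_pickle=True).item();P=pts(s)
    u,v=(308,222) if n=="scene" else (396,143); print(P[v,u].round(0))
E
```

```text
clock: 1.2
position: [539.9, -99.9, 331.0]
ee_rot: [0.984, -0.178, -0.0, 0.0]
contact_force: [0.3, -1.0, -0.0]
gripper_width: 85.3
grasp_force: 0.0
[ 0.11  0.2  -0.   -0.   -1.37  1.1 ] [[-3.50114760e-01 -9.36706540e-01 -7.15975758e-04]
 [-8.94490434e-01  3.34108481e-01  2.97083130e-01]
 [-2.78040497e-01  1.04653622e-01 -9.54851350e-01]] [ 96.13418013 448.51923616 634.92257853]
[724. -40. 197.]
[707. -49. 201.]
```

View pics/w1.png

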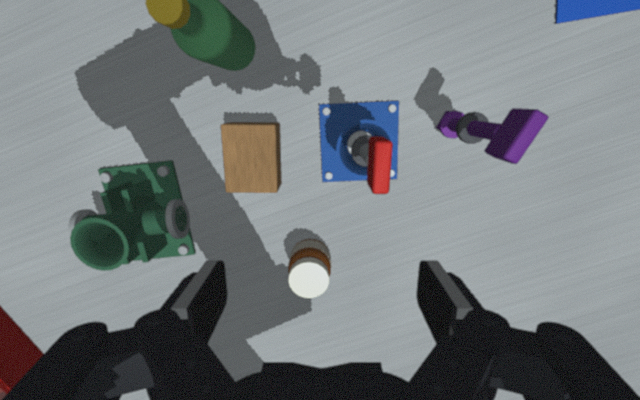

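The wrist view shows the red head at (379,165), nearly aligned with the fingers, and the stand at (360,148). The pump mouth is at (99,242) and the bottle, at (220,35), is well clear. Now the refinement from this view.

```bash
cat > m.py <<'E'
from h import *
def masks(d):
    hsv=cv2.cvtColor(d["frame"],cv2.COLOR_RGB2HSV);H,S,V=[hsv[...,i].astype(int) for i in range(3)]
    return dict(red=((H<8)|(H>172))&(S>150)&(V>70), blue=(H>100)&(H<125)&(S>120), green=(H>60)&(H<95)&(S>60))
def meas(d,boxes,H=dict(red=191,blue=75,green=120)):
    P=pts(d);M=masks(d)
    for c,(x0,y0,x1,y1) in boxes.items():
        m=np.zeros(M[c].shape,bool); m[y0:y1,x0:x1]=M[c][y0:y1,x0:x1]; m&=d["range_z"]>0
        q=P[m]; t=q[abs(q[:,2]-H[c])<5]
        print(c,len(q),"z99",np.percentile(q[:,2],99).round(1),"top n",len(t))
        if c=="red": print("  ",cv2.minAreaRect(t[:,:2].astype(np.float32)))
        else:
            A=np.c_[2*t[:,:2],np.ones(len(t))];s=np.linalg.lstsq(A,(t[:,:2]**2).sum(1),rcond=None)[0]
            print("   circ",s[:2].round(1),np.sqrt(s[2]+s[:2]@s[:2]).round(1),"encl",cv2.minEnclosingCircle(t[:,:2].astype(np.float32)))
E
python3 - <<'E'
from m import *
meas(np.load("w1.npy",allow_pickle=True).item(),dict(red=(360,125,400,200),blue=(310,90,410,190),green=(60,155,205,275)))
E
```

```text
red 999 z99 192.0 top n 905
   ((541.165771484375, -155.7864532470703), (15.298603057861328, 46.145206451416016), 69.14114379882812)
blue 3937 z99 75.6 top n 726
   circ [ 540.  -155.9] 32.6 encl ((540.0099487304688, -155.7172393798828), 35.96573257446289)
green 8158 z99 120.7 top n 1042
   circ [551.9 174.7] 29.8 encl ((551.7284545898438, 175.86166381835938), 33.825626373291016)
```

```bash
python3 -m jog '[[[0,-0.28,0.2],[0,0,0],-1],[[0,-0.56,0.2],[0,0,0],-1],[[0,-0.56,0.2],[0,0,0],-1],[[0,-0.56,0.2],[0,0,0],-1]]'
python3 - <<'E'
from m import *
d=grab("wrist","pics/w2.png"); np.save("w2.npy",d,allow_pickle=True)
meas(d,dict(red=(240,0,400,280),blue=(200,0,440,300)))
E
```

```text
clock: 1.65
position: [540.0, -156.2, 350.6]
ee_rot: [0.984, -0.178, -0.001, -0.0]
contact_force: [0.9, -0.4, 0.3]
gripper_width: 85.4
grasp_force: 0.0
red 769 z99 191.9 top n 719
   ((541.0103759765625, -156.4533233642578), (15.312999725341797, 45.9677619934082), 69.09288024902344)
blue 3909 z99 76.3 top n 776
   circ [ 540.2 -155.8] 32.3 encl ((539.9052124023438, -155.9052734375), 35.98829650878906)
```

```bash
python3 -m jog '[[[0.01,0,-0.4],[0,0,0],-1],[[0.01,0,-0.8],[0,0,0],-1],[[0.01,0,-1],[0,0,0],-1]]'; python3 -m jog '[[[0,0,-0.3],[0,0,0],-1],[[0,0,-0.6],[0,0,0],-1],[[0,0,-0.8],[0,0,0],-1],[[0,0,-1],[0,0,0],-1],[[0,0,-1],[0,0,0],-1],[[0,0,-1],[0,0,0],1],[[0,0,-1],[0,0,0],1],[[0,0,-1],[0,0,0],1],[[0,0,-1],[0,0,0],1],[[0,0,-1],[0,0,0],1],[[0,0,-1],[0,0,0],1],[[0,0,-1],[0,0,0],1],[[0,0,-1],[0,0,0],1]]'; python3 -c "
from h import *
s=read_state();print(s['contact_force'],s['wrist_torque'])"
```

```text
clock: 2.0
position: [539.1, -154.6, 247.4]
ee_rot: [0.984, -0.177, -0.003, -0.0]
contact_force: [-0.2, 0.1, -0.0]
gripper_width: 85.5
grasp_force: 0.0
clock: 3.3
position: [541.3, -156.2, 152.1]
ee_rot: [0.984, -0.177, 0.001, 0.0]
contact_force: [-1.4, -0.2, 5.3]
gripper_width: 15.2
grasp_force: 59.2
[-1.44802542 -0.15626985  5.34701422] [-0.13805444  0.27228032  0.03217359]
```

```bash
python3 -m jog '[[[0,0,0.1],[0,0,0],1],[[0,0,0.3],[0,0,0],1],[[0,0,0.6],[0,0,0],1],[[0,0,1],[0,0,0],1],[[0,0,1],[0,0,0],1]]'; python3 -m jog '[[[0,0,0.3],[0,0,0],1],[[0,0,0.6],[0,0,0],1],[[0,0.1,0.7],[0,0,0],1],[[0,0.4,0.7],[0,0,0],1],[[0,0.7,0.7],[0,0,0],1],[[0,1,0.7],[0,0,0],1]]';  python3 -m jog '[[[0.02,0.3,0],[0,0,0],1],[[0.04,0.6,0],[0,0,0],1],[[0.08,0.8,0],[0,0,0],1],[[0.1,1,0],[0,0,0],1]]'; python3 -m jog '[[[0,0.3,0],[0,0,0],1],[[0,0.6,0],[0,0,0],1],[[0,0.8,0],[0,0,0],1],[[0,0.9,0],[0,0,0],1],[[0,0.9,0],[0,0,0],1],[[0,0.9,0],[0,0,0],1],[[0,0.9,0],[0,0,0],1]]';python3 - <<'E'
from m import *
s=read_state();print(s['contact_force'],s['wrist_torque'],s['joints'])
d=grab("wrist","pics/w3.png"); np.save("w3.npy",d,allow_pickle=True)
meas(d,dict(green=(100,0,540,300)))
E
```

```text
clock: 3.8
position: [543.8, -156.4, 256.9]
ee_rot: [0.984, -0.177, 0.006, -0.0]
contact_force: [1.8, 0.4, -3.2]
gripper_width: 15.3
grasp_force: 58.8
clock: 4.4
position: [539.8, -54.1, 319.0]
ee_rot: [0.984, -0.177, -0.002, -0.0]
contact_force: [0.6, 0.4, -3.3]
gripper_width: 15.5
grasp_force: 59.1
clock: 4.8
position: [549.8, 46.1, 318.9]
ee_rot: [0.984, -0.177, -0.002, 0.0]
contact_force: [0.9, 0.7, -4.0]
gripper_width: 15.2
grasp_force: 59.2
clock: 5.5
position: [550.8, 133.1, 321.1]
ee_rot: [0.984, -0.178, -0.0, 0.0]
contact_force: [-0.1, -0.3, -4.1]
gripper_width: 15.3
grasp_force: 59.2
[-0.13946096 -0.2645226  -4.06674988] [ 0.02160928  0.00646285 -0.01334163] [ 5.23013783e-01  2.35856547e-01  1.82155481e-02 -5.88791489e-05
 -1.35384820e+00  6.90591615e-01]
green 6769 z99 344.1 top n 989
   circ [551.9 176.1] 29.6 encl ((551.1574096679688, 176.16818237304688), 34.050148010253906)
```

View pics/w3.png

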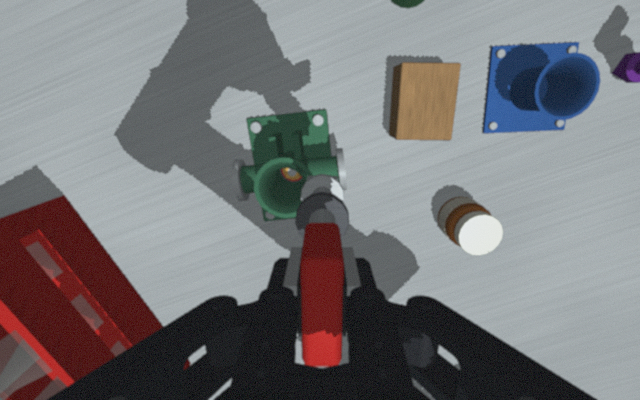

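The wrist view shows the key held upright, with the bore mouth at (282,185) beside it and the brass nut visible at (290,172). I'm aligning over the bore.

```bash
python3 -m jog '[[[0,0.2,0],[0,0,0],1],[[0.005,0.415,-0.2],[0,0,0],1],[[0.005,0.415,-0.5],[0,0,0],1],[[0.005,0.415,-0.5],[0,0,0],1],[[0.005,0.415,-0.5],[0,0,0],1],[[0.005,0.415,-0.5],[0,0,0],1]]'
python3 - <<'E'
from m import *
s=read_state();print(s['position'],s['contact_force'],s['wrist_torque'])
for n in("scene","side"):
    d=grab(n,f"pics/{n}1.png"); np.save(n+"1.npy",d,allow_pickle=True); f=cv2.cvtColor(d["frame"],cv2.COLOR_RGB2BGR)
E
python3 -m jog '[[[0,0,-0.04],[0,0,0],1],[[0,0,-0.08],[0,0,0],1],[[0,0,-0.12],[0,0,0],1],[[0,0,-0.12],[0,0,0],1]]'; python3 -m jog '[[[0,0,-0.03],[0,0,0],1],[[0,0,-0.06],[0,0,0],1],[[0,0,-0.06],[0,0,0],1]]'
```

```text
clock: 6.15
position: [552.6, 175.2, 273.4]
ee_rot: [0.984, -0.177, 0.002, -0.001]
contact_force: [0.1, 0.3, -2.8]
gripper_width: 15.2
grasp_force: 59.3
[552.60053597 175.15182584 273.4199797 ] [ 0.11680693  0.27661262 -2.83013889] [ 0.01554168 -0.01427864 -0.01588329]
clock: 6.65
position: [551.0, 175.3, 258.3]
ee_rot: [0.984, -0.177, -0.001, 0.001]
contact_force: [-0.7, -0.2, -3.1]
gripper_width: 15.3
grasp_force: 59.4
clock: 6.95
position: [551.2, 175.4, 252.7]
ee_rot: [0.984, -0.177, -0.001, 0.0]
contact_force: [0.1, 0.9, -2.7]
gripper_width: 15.2
grasp_force: 59.4
```

```bash
python3 -m jog '[[[0,0,-0.06],[0,0,0],1],[[0,0,-0.12],[0,0,0],1],[[0,0,-0.18],[0,0,0],1],[[0,0,-0.2],[0,0,0],1],[[0,0,-0.2],[0,0,0],1]]'; python3 -m jog '[[[0,0,-0.06],[0,0,0],1],[[0,0,-0.12],[0,0,0],1],[[0,0,-0.18],[0,0,0],1],[[0,0,-0.2],[0,0,0],1],[[0,0,-0.2],[0,0,0],1]]'; python3 -c "
from h import *
s=read_state();print(s['contact_force'],s['wrist_torque'])"
```

```text
clock: 7.45
position: [551.2, 175.4, 232.7]
ee_rot: [0.984, -0.177, -0.0, 0.0]
contact_force: [0.1, -0.4, -3.1]
gripper_width: 15.5
grasp_force: 59.5
clock: 7.95
position: [551.3, 175.4, 212.7]
ee_rot: [0.984, -0.177, -0.0, 0.0]
contact_force: [-0.3, 0.3, -4.7]
gripper_width: 15.4
grasp_force: 59.5
[-0.2844287   0.33347143 -4.65609881] [ 0.02530283 -0.02589778  0.02777223]
```

```bash
python3 -m jog '[[[0,0,-0.06],[0,0,0],1],[[0,0,-0.12],[0,0,0],1],[[0,0,-0.18],[0,0,0],1],[[0,0,-0.24],[0,0,0],1],[[0,0,-0.28],[0,0,0],1],[[0,0,-0.28],[0,0,0],1]]'; python3 -m jog '[[[0,0,-0.03],[0,0,0],1],[[0,0,-0.06],[0,0,0],1],[[0,0,-0.06],[0,0,0],1]]';  python3 -m jog '[[[0,0,-0.01],[0,0,0],1],[[0,0,-0.02],[0,0,0],1],[[0,0,-0.02],[0,0,0],1]]'; python3 -c "
from h import *
s=read_state();print(s['contact_force'],s['wrist_torque'])"
```

```text
clock: 8.55
position: [551.2, 175.3, 184.4]
ee_rot: [0.984, -0.177, -0.001, 0.0]
contact_force: [0.2, 0.1, -2.7]
gripper_width: 15.4
grasp_force: 59.4
clock: 8.85
position: [551.2, 175.4, 178.9]
ee_rot: [0.984, -0.177, -0.0, 0.0]
contact_force: [-1.1, 0.4, -3.9]
gripper_width: 15.1
grasp_force: 59.4
clock: 9.15
position: [551.6, 175.5, 177.3]
ee_rot: [0.984, -0.177, 0.0, -0.0]
contact_force: [0.5, 0.6, -3.5]
gripper_width: 15.5
grasp_force: 59.4
[ 0.46412912  0.62487035 -3.48376022] [-0.09946021 -0.1396911   0.05253282]
```

```bash
for i in 1 2; do python3 -m jog '[[[0,0,-0.01],[0,0,0],1],[[0,0,-0.01],[0,0,0],1]]' | grep -v grip; python3 -c "
from h import *
s=read_state();print(s['contact_force'].round(2) if hasattr(s['contact_force'],'round') else s['contact_force'],s['wrist_torque'])"; done
```

```text
clock: 9.35
position: [551.6, 175.6, 176.3]
ee_rot: [0.984, -0.177, 0.0, -0.0]
contact_force: [0.1, 0.5, -3.0]
grasp_force: 59.4
[ 0.14  0.54 -3.  ] [-0.07657648 -0.17439938 -0.05575102]
clock: 9.55
position: [551.5, 175.5, 175.2]
ee_rot: [0.984, -0.177, 0.0, 0.0]
contact_force: [0.4, 0.3, -3.4]
grasp_force: 59.4
[ 0.41  0.29 -3.39] [-0.01182014 -0.17270882  0.0418715 ]
```

```bash
for i in 1 2; do python3 -m jog '[[[0,0,-0.01],[0,0,0],1],[[0,0,-0.02],[0,0,0],1],[[0,0,-0.02],[0,0,0],1]]' | grep -v grip; python3 -c "
from h import *
s=read_state();print(s['contact_force'].round(2) if hasattr(s['contact_force'],'round') else s['contact_force'],s['wrist_torque'])"; done
```

```text
clock: 9.85
position: [551.5, 175.5, 173.2]
ee_rot: [0.984, -0.177, 0.0, 0.0]
contact_force: [0.9, -0.6, -3.8]
grasp_force: 59.4
[ 0.86 -0.57 -3.84] [-0.02120573 -0.24004523  0.02067981]
clock: 10.15
position: [551.5, 175.5, 171.1]
ee_rot: [0.984, -0.177, -0.0, 0.0]
contact_force: [0.9, -0.2, -4.5]
grasp_force: 59.4
[ 0.93 -0.23 -4.47] [-0.01578417 -0.22022309  0.05603113]
```

```bash
for i in 1 2 3; do python3 -m jog '[[[0,0,-0.01],[0,0,0],1],[[0,0,-0.02],[0,0,0],1],[[0,0,-0.02],[0,0,0],1]]' | grep -v grip; python3 -c "
from h import *
s=read_state();print(s['contact_force'].round(2) if hasattr(s['contact_force'],'round') else s['contact_force'],s['wrist_torque'])"; done
```

```text
clock: 10.45
position: [551.5, 175.5, 169.2]
ee_rot: [0.984, -0.177, 0.0, 0.0]
contact_force: [0.9, -0.0, -4.2]
grasp_force: 59.4
[ 0.86 -0.03 -4.24] [-0.06223469 -0.25670125  0.02926166]
clock: 10.75
position: [551.5, 175.5, 167.2]
ee_rot: [0.984, -0.177, -0.0, 0.0]
contact_force: [0.6, -0.5, -3.7]
grasp_force: 59.4
[ 0.56 -0.46 -3.71] [-0.13706859 -0.3670784   0.01578064]
clock: 11.05
position: [551.5, 175.5, 165.2]
ee_rot: [0.984, -0.177, -0.0, 0.0]
contact_force: [0.0, -0.1, -3.3]
grasp_force: 59.4
[ 0.03 -0.09 -3.29] [-0.10357402 -0.34951832  0.01405228]
```

The key has dropped onto the nut: TCP z is 165 and the force is unchanged. Now I turn clockwise in small steps and log the torque.

```bash
cat > t.py <<'E'
from h import *
from scipy.spatial.transform import Rotation as R
s=read_state();y=R.from_quat(s['ee_rot']).as_matrix()[:,1];a=np.degrees(np.arctan2(y[1],y[0]))%360
print(round(s['clock'],2),"yaw %.2f Tz %.3f"%(a,s['wrist_torque'][2]),"T",np.round(s['wrist_torque'][:2],2),"F",np.round(s['contact_force'],1),"p",np.round(s['position'],1),"w",round(s['gripper_width'],1))
E
python3 t.py; for i in 1 2 3 4 5 6 7; do python3 -m jog '[[[0,0,0],[0,0,-0.0125],1],[[0,0,0],[0,0,-0.025],1]]' >/dev/null; python3 t.py; done
```

```text
11.05 yaw 249.60 Tz 0.014 T [-0.1  -0.35] F [ 0.  -0.1 -3.3] p [551.5 175.5 165.2] w 15.4
11.25 yaw 246.48 Tz -0.045 T [-0.04 -0.53] F [ 1.4 -0.5 -3.5] p [551.7 175.6 165.3] w 15.4
11.45 yaw 243.49 Tz -0.001 T [-0.25 -0.72] F [ 1.7 -0.5 -4.4] p [551.8 175.6 165.5] w 15.1
11.65 yaw 240.51 Tz 0.149 T [-0.31 -0.89] F [ 2.1 -0.7 -2.6] p [551.8 175.5 165.5] w 15.3
11.85 yaw 237.49 Tz 0.182 T [-0.39 -0.95] F [ 2.4 -1.2 -3.3] p [551.8 175.5 165.5] w 15.3
12.05 yaw 234.49 Tz 0.146 T [-0.48 -1.  ] F [ 1.5 -1.5 -3.1] p [551.7 175.5 165.5] w 15.5
12.25 yaw 231.48 Tz 0.113 T [-0.57 -1.03] F [ 3.4 -1.6 -3. ] p [551.6 175.4 165.4] w 15.1
12.45 yaw 228.48 Tz 0.171 T [-0.63 -1.07] F [ 2.8 -1.9 -2.1] p [551.6 175.5 165.5] w 15.1
```

```bash
for i in 1 2 3 4 5 6; do python3 -m jog '[[[0,0,0],[0,0,-0.0125],1],[[0,0,0],[0,0,-0.025],1]]' >/dev/null; python3 t.py; done
```

```text
12.65 yaw 225.48 Tz 0.113 T [-0.69 -1.09] F [ 3.  -1.7 -2.1] p [551.6 175.5 165.5] w 15.3
12.85 yaw 222.48 Tz 0.234 T [-0.72 -1.05] F [ 2.5 -2.5 -1.3] p [551.5 175.5 165.4] w 15.5
13.05 yaw 219.48 Tz 0.144 T [-0.83 -1.06] F [ 3.  -1.8 -1.7] p [551.5 175.4 165.4] w 15.6
13.25 yaw 216.48 Tz 0.172 T [-0.95 -1.05] F [ 2.3 -1.4 -0.3] p [551.5 175.4 165.4] w 15.5
13.45 yaw 213.48 Tz 0.164 T [-1.01 -0.97] F [ 2. -2.  0.] p [551.5 175.4 165.4] w 15.2
13.65 yaw 210.48 Tz 0.143 T [-1.01 -1.01] F [ 2.2 -3.2 -0.2] p [551.5 175.4 165.4] w 15.3
```

```bash
for i in 1 2 3 4 5 6; do python3 -m jog '[[[0,0,0],[0,0,-0.0125],1],[[0,0,0],[0,0,-0.025],1]]' >/dev/null; python3 t.py; done
```

```text
13.85 yaw 207.48 Tz 0.151 T [-1.11 -0.94] F [ 2.4 -2.5  0.1] p [551.4 175.4 165.4] w 15.4
14.05 yaw 204.48 Tz 0.129 T [-1.23 -0.9 ] F [ 1.7 -3.   0.5] p [551.4 175.4 165.4] w 15.2
14.25 yaw 201.48 Tz 0.165 T [-1.3  -0.76] F [ 2.4 -2.6  0.6] p [551.4 175.4 165.4] w 15.4
14.45 yaw 198.48 Tz 0.154 T [-1.33 -0.74] F [ 1.9 -1.7  1.4] p [551.4 175.4 165.4] w 15.1
14.65 yaw 195.48 Tz 0.152 T [-1.41 -0.65] F [ 1.5 -3.6  1.6] p [551.4 175.4 165.4] w 15.7
14.85 yaw 192.47 Tz 0.151 T [-1.25 -0.41] F [ 0.7 -2.9  2.5] p [551.3 175.5 165.3] w 15.6
```

```bash
for i in 1 2 3 4 5 6; do python3 -m jog '[[[0,0,0],[0,0,-0.0125],1],[[0,0,0],[0,0,-0.025],1]]' >/dev/null; python3 t.py; done
```

```text
15.05 yaw 189.47 Tz 0.199 T [-1.22 -0.27] F [-0.1 -2.6  2.1] p [551.3 175.5 165.3] w 15.1
15.25 yaw 186.47 Tz 0.196 T [-1.21 -0.16] F [ 0.9 -3.9  2.2] p [551.3 175.5 165.3] w 15.3
15.45 yaw 183.47 Tz 0.168 T [-1.29 -0.02] F [ 0.6 -3.3  2.7] p [551.3 175.5 165.3] w 15.1
15.65 yaw 180.48 Tz 0.188 T [-1.25  0.05] F [-0.4 -2.7  3. ] p [551.3 175.5 165.3] w 15.0
15.85 yaw 177.48 Tz 0.162 T [-1.26  0.12] F [-0.  -3.5  2.7] p [551.3 175.5 165.3] w 15.4
16.05 yaw 174.48 Tz 0.197 T [-1.29  0.18] F [-0.9 -2.3  3.1] p [551.3 175.5 165.3] w 15.3
```

```bash
for i in 1 2 3 4; do python3 -m jog '[[[0,0,0],[0,0,-0.0125],1],[[0,0,0],[0,0,-0.025],1]]' >/dev/null; python3 t.py; done
```

```text
16.25 yaw 171.52 Tz 0.454 T [-1.3   0.23] F [-0.6 -2.5  2.9] p [551.3 175.4 165.2] w 15.3
16.45 yaw 168.49 Tz 0.428 T [-1.39  0.32] F [-0.8 -2.8  2.3] p [551.3 175.5 165.2] w 15.3
16.65 yaw 165.48 Tz 0.388 T [-1.45  0.39] F [-0.5 -3.5  2.5] p [551.3 175.5 165.2] w 15.5
16.85 yaw 162.47 Tz 0.486 T [-1.39  0.44] F [-1.1 -2.7  2. ] p [551.3 175.4 165.2] w 15.7
```

The nut bit at yaw of about 173°. The target is about 143°, so 19.5° remain.

```bash
python3 -m jog '[[[0,0,0],[0,0,-0.015],1],[[0,0,0],[0,0,-0.03],1],[[0,0,0],[0,0,-0.045],1],[[0,0,0],[0,0,-0.06],1],[[0,0,0],[0,0,-0.075],1],[[0,0,0],[0,0,-0.09],1]]'; python3 t.py; python3 -m jog '[[[0,0,0],[0,0,-0.015],1],[[0,0,0],[0,0,-0.03],1],[[0,0,0],[0,0,-0.045],1],[[0,0,0],[0,0,-0.06],1],[[0,0,0],[0,0,-0.072],1]]'; python3 t.py;  python3 -m jog '[[[0,0,0],[0,0,0],1],[[0,0,0],[0,0,0],1],[[0,0,0],[0,0,0],1],[[0,0,0],[0,0,0],1]]'; python3 t.py
```

```text
clock: 17.45
position: [551.2, 175.4, 165.2]
ee_rot: [-0.512, 0.859, 0.0, -0.0]
contact_force: [-1.3, -3.8, 4.0]
gripper_width: 15.4
grasp_force: 60.4
17.45 yaw 151.66 Tz 0.414 T [-1.41  0.55] F [-1.3 -3.8  4. ] p [551.2 175.4 165.2] w 15.4
clock: 17.95
position: [551.2, 175.4, 165.2]
ee_rot: [-0.446, 0.895, 0.0, -0.0]
contact_force: [-1.3, -3.2, 3.9]
gripper_width: 15.5
grasp_force: 60.5
17.95 yaw 143.04 Tz 0.395 T [-1.34  0.75] F [-1.3 -3.2  3.9] p [551.2 175.4 165.2] w 15.5
clock: 18.35
position: [551.2, 175.5, 165.2]
ee_rot: [-0.447, 0.894, 0.0, -0.0]
contact_force: [-1.4, -2.3, 3.9]
gripper_width: 15.2
grasp_force: 60.4
18.35 yaw 143.16 Tz 0.353 T [-1.3   0.98] F [-1.4 -2.3  3.9] p [551.2 175.5 165.2] w 15.2
```

```bash
python3 -m jog '[[[0,0,0],[0,0,0.02],1],[[0,0,0],[0,0,0.04],1],[[0,0,0],[0,0,0.06],1],[[0,0,0],[0,0,0.06],1]]' >/dev/null; python3 t.py;  python3 -m jog '[[[0,0,0.02],[0,0,0],1],[[0,0,0.05],[0,0,0],1],[[0,0,0.1],[0,0,0],1],[[0,0,0.15],[0,0,0],1],[[0,0,0.2],[0,0,0],1]]'>/dev/null; python3 t.py
```

```text
18.75 yaw 150.26 Tz 0.030 T [-0.81  0.41] F [-1.5 -2.3 -2.2] p [551.  175.7 164.1] w 15.2
19.25 yaw 150.35 Tz -0.066 T [-0.23  0.22] F [-0.8 -0.6 -2.9] p [551.8 175.9 186.1] w 15.3
```

```bash
python3 -m jog '[[[0,0,0.2],[0,0,0],1],[[0,0,0.4],[0,0,0],1],[[0,0,0.6],[0,0,0],1],[[0,0,0.8],[0,0,0],1],[[0,0,1],[0,0,0],1],[[0,0,1],[0,0,0],1]]' >/dev/null; python3 t.py;  python3 -m jog '[[[0,0,0.3],[0,0,0],1],[[0,0,0.4],[0,0,0],1],[[0,-0.1,0.4],[0,0,0.06],1],[[0,-0.3,0.4],[0,0,0.12],1],[[0,-0.5,0.4],[0,0,0.18],1],[[0,-0.7,0.4],[0,0,0.24],1],[[0,-0.9,0.4],[0,0,0.3],1],[[0,-1,0.4],[0,0,0.36],1],[[0,-1,0.4],[0,0,0.42],1]]'>/dev/null; python3 t.py; python3 -m jog '[[[0,-0.2,0],[0,0,0.06],1],[[0,-0.4,0],[0,0,0.12],1],[[-0.03,-0.6,0],[0,0,0.18],1],[[-0.06,-0.8,0],[0,0,0.24],1],[[-0.1,-0.9,0],[0,0,0.3],1],[[-0.1,-1,0],[0,0,0.36],1],[[-0.1,-1,0],[0,0,0.41],1]]'>/dev/null; python3 t.py; python3 -m jog '[[[0,-0.3,0],[0,0,0],1],[[0,-0.6,0],[0,0,0],1],[[0,-0.9,0],[0,0,0],1],[[0,-1,0],[0,0,0],1],[[0,-1,0],[0,0,0],1],[[0,-1,0],[0,0,0],1]]'>/dev/null; python3 t.py
python3 - <<'E'
from m import *
d=grab("wrist","pics/w4.png"); np.save("w4.npy",d,allow_pickle=True)
E
```

```text
19.85 yaw 150.39 Tz -0.031 T [ 0.09 -0.04] F [ 0.3 -0.1 -4.7] p [553.6 176.7 289.7] w 15.2
20.75 yaw 200.95 Tz -0.008 T [-0.02 -0.04] F [-0.3  0.7 -2.7] p [551.3  74.4 324.5] w 15.4
21.45 yaw 250.13 Tz 0.021 T [ 0.   -0.09] F [-0.4  0.3 -3.6] p [541.3 -25.3 324.5] w 15.6
22.05 yaw 249.95 Tz -0.011 T [0.01 0.01] F [ 0.  -0.3 -3.9] p [ 541.5 -124.   324.8] w 14.9
```

View pics/w4.png

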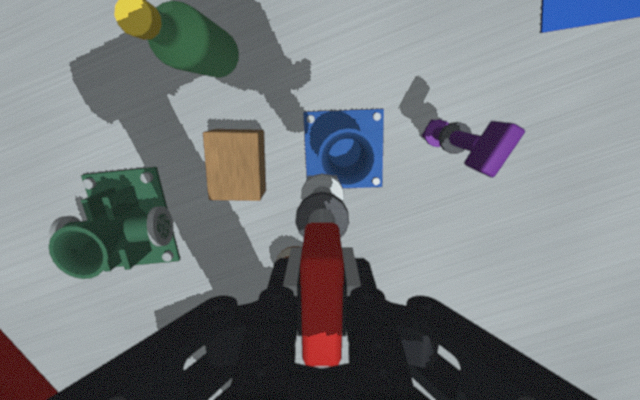

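The key is upright in the grip, with the foot at (322,190), and the stand mouth is at (347,155) and clear. Lowering it in.

```bash
python3 -m jog '[[[-0.01,-0.315,0],[0,0,0],1],[[-0.01,-0.315,-0.2],[0,0,0],1],[[-0.01,-0.315,-0.5],[0,0,0],1],[[-0.01,-0.315,-0.8],[0,0,0],1],[[-0.01,-0.315,-0.9],[0,0,0],1],[[-0.01,-0.315,-0.9],[0,0,0],1],[[-0.01,-0.315,-0.9],[0,0,0],1]]'>/dev/null; python3 t.py;  python3 -m jog '[[[0,0,-0.1],[0,0,0],1],[[0,0,-0.2],[0,0,0],1],[[0,0,-0.3],[0,0,0],1],[[0,0,-0.3],[0,0,0],1]]'>/dev/null; python3 t.py;  python3 -m jog '[[[0,0,-0.1],[0,0,0],1],[[0,0,-0.2],[0,0,0],1],[[0,0,-0.3],[0,0,0],1],[[0,0,-0.38],[0,0,0],1],[[0,0,-0.38],[0,0,0],1]]'>/dev/null; python3 t.py
```

```text
22.8 yaw 250.03 Tz 0.012 T [ 0.05 -0.02] F [ 0.  -0.1 -2.7] p [ 541.7 -155.7  236.9] w 15.1
23.2 yaw 249.93 Tz 0.029 T [0.05 0.09] F [-0.5 -1.2 -4. ] p [ 539.2 -155.8  203.2] w 15.1
23.7 yaw 249.95 Tz -0.004 T [-0.01  0.04] F [ 0.1 -0.1 -4.2] p [ 539.5 -155.9  165.5] w 15.5
```

```bash
python3 -m jog '[[[0.01,0,-0.04],[0,0,0],1],[[0.01,0,-0.08],[0,0,0],1],[[0.01,0,-0.11],[0,0,0],1],[[0.01,0,-0.11],[0,0,0],1]]'>/dev/null; python3 t.py; python3 -m jog '[[[0,0,-0.01],[0,0,0],1],[[0,0,-0.02],[0,0,0],1],[[0,0,-0.02],[0,0,0],1]]'>/dev/null; python3 t.py
```

```text
24.1 yaw 249.95 Tz 0.047 T [-0.   -0.02] F [-0.7  0.  -3.6] p [ 541.2 -155.9  155.9] w 15.6
24.4 yaw 249.96 Tz -0.013 T [-0.01  0.01] F [ 0.1  0.1 -3.4] p [ 541.4 -155.9  154.3] w 15.3
```

```bash
for i in 1 2 3; do python3 -m jog '[[[0,0,-0.01],[0,0,0],1],[[0,0,-0.01],[0,0,0],1]]'>/dev/null; python3 t.py; done
```

```text
24.6 yaw 249.96 Tz -0.005 T [-0.03 -0.02] F [ 0.2  0.7 -3.5] p [ 541.4 -156.   153.3] w 15.2
24.8 yaw 249.96 Tz -0.003 T [-0.03 -0.02] F [-0.2 -0.4 -4.1] p [ 541.4 -156.   152.2] w 15.6
25.0 yaw 249.98 Tz 0.037 T [0.11 0.45] F [-1.3 -0.3  0.9] p [ 541.7 -156.1  152.1] w 15.5
```

It is on the floor of the stand. Releasing and retreating upward.

```bash
python3 -m jog '[[[0,0,0],[0,0,0],0.4],[[0,0,0],[0,0,0],0],[[0,0,0],[0,0,0],-0.5],[[0,0,0],[0,0,0],-1],[[0,0,0],[0,0,0],-1],[[0,0,0],[0,0,0],-1],[[0,0,0],[0,0,0],-1],[[0,0,0],[0,0,0],-1]]'>/dev/null; python3 t.py; python3 -m jog '[[[0,0,0.1],[0,0,0],-1],[[0,0,0.4],[0,0,0],-1],[[0,0,0.8],[0,0,0],-1],[[0,0,1],[0,0,0],-1],[[0,0,1],[0,0,0],-1]]'>/dev/null; python3 -m jog '[[[0,0.2,0.3],[0,0,0],-1],[[0,0.5,0.8],[0,0,0],-1],[[0,0.5,0.8],[0,0,0],-1],[[0,0.5,0.8],[0,0,0],-1],[[0,0.5,0.8],[0,0,0],-1],[[0,0.5,0.8],[0,0,0],-1]]'>/dev/null; python3 t.py
python3 - <<'E'
from m import *
d=grab("wrist","pics/w5.png")
meas(d,dict(red=(240,60,420,260),blue=(290,80,420,220)))
E
```

```text
25.8 yaw 249.96 Tz 0.002 T [0.08 0.05] F [ 1.  -0.1 -0.2] p [ 541.5 -156.   151.3] w 85.3
26.9 yaw 249.92 Tz -0.018 T [ 0.   -0.03] F [ 0.2 -0.4 -0.3] p [ 540.7 -106.4  329.4] w 85.4
red 998 z99 191.9 top n 913
   ((541.8267822265625, -155.7284698486328), (16.031848907470703, 46.16126251220703), 70.105224609375)
blue 4002 z99 75.7 top n 766
   circ [ 539.9 -156. ] 32.6 encl ((539.8935546875, -155.76182556152344), 35.85814666748047)
```

View pics/w5.png

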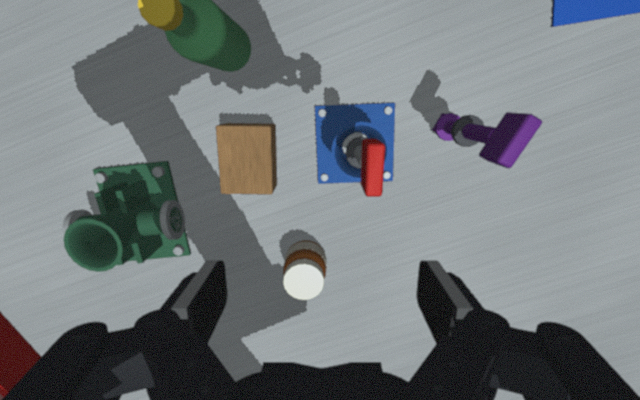

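The key stands upright in its stand, with the red head at (373,167), the stand at (356,145) and the top at 191.9 mm. The gripper is clear, so I'm handing the job in.

```bash
python3 -c "
from bench import job_done
print(job_done())"
```

```text
the job is handed in; nothing more can be done
None
```

I handed the job in: by torque and tool angle, the nut bit and was turned about 30° further. The key is back upright in its blue stand and released, and the bottle, jar and carton were not touched. The hand-in gave no verdict.

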